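# Snap the spork into the lunch container's lid clips

### The arm

A 6-joint arm with a two-finger parallel gripper is mounted at the origin on the work surface. World frame = base frame: x ahead of the robot, y to its left, z up, the work surface at z = 0. Lengths are in m, angles in rad, forces in N, time in s.
With the tool pointing down it reaches from about 0.35 to 0.775 m from the base axis. Payload 5.5 kg.
Tool frame: the origin (TCP) lies at the very end of the fingers, on their centre line; the grasp point (between the pads) lies 19 mm behind it; z points along the fingers, y is the line along which they close (so a half turn about z gives the same grasp; the last joint's range is limited). The gripper opens to 85 mm and grips with 20 to 120 N. Pads are 22 mm wide; open, the fingers measure 114 mm over their backs; the gripper's body (76 mm by 85 mm) begins 54 mm behind the grasp point. The pads swing forward as they close: fully open they stand 13 mm farther back than shut.
Start: joints at [1.101, 0.313, 0.046, 1.304, 0, 1.431], TCP at [0.186, 0.544, 0.211] pointing down, gripper open.
Joint ranges: [-2.76, 2.76], [-0.86, 1.69], [-1.03, 1.26], [-2.2, 2.34], [-1.47, 1.5], [-3.14, 3.14]. Speed limits (rad/s): [2.57, 2.57, 3.14, 3.14, 3.14, 3.14].

### API

Orientations are given as a unit quaternion [w, x, y, z].
In Python, from workcell import env, read_camera, get_calibration gives the robot as it stands.
- The arm moves only by the tool jog_arm, never from a script. Its argument "motion" is one flat list of numbers, 7 for each row, row after row: the shift along the tool's x, y, z as a fraction of full scale, then the turn, a rotation vector about the tool's x, y, z as a fraction of full scale, then the opening, from 0 (shut) to 1 (fully open). In form: [x, y, z, wx, wy, wz, grip, x, y, z, wx, wy, wz, grip, ...]. A call has 1 to 12 rows; each row is the pose to reach, as a shift and turn from the pose commanded when the call began, along the tool's axes at that moment; what a row does not reach only later rows make up. Full scale, the value 1, is 0.2 m for a shift and 90 degrees for a turn. A row lasts 1/8 s, in which the tool goes at most 62.5 mm and 10.7 degrees, less where a joint would pass 70% of its speed; a pose out of reach is approached as far as the arm can. A call with a number of a shift or a turn outside -1 to 1 is refused whole. A call with a gripper value outside its range is refused whole. The fingers move at their own pace and stop on an object; "newtons" is the grip in N (left out, the last holds). Time passes only in rows, so rows that repeat a pose let the fingers close. It gives the time, the measured TCP pose, the force, the opening and the grip force at its end, in the units of the state.
- env.get_state(): the state, without advancing time (a new reading comes with each control period).
- read_camera(name): name is "scene" or "top"; returns the picture (384x512x3 uint8, red, green, blue); there is no depth.
- get_calibration(name): a dict with "fx", "fy", "cx", "cy" (pixels), "world_from_camera" (4x4, takes a point from camera to world coordinates). Camera axes: x right, y down, z forward; pixel columns grow to the right and rows downward; lengths in m; the calibration is good to about 2 mm. A picture is of the moment at which its call begins. get_calibration takes no time and is no camera call.
- env.hand_in(): hands the job in; it is judged then, once.
The state is a dict: "clock": time; "joint_pos": joint angles; "qvel": joint speeds; "tau": joint torques, N m; "tcp_pos": TCP position; "orientation": TCP orientation; "wrist_force": force on the tool from outside, world axes, zero at the start; "ft_torque": the same for the moment, N m; "finger_gap": finger opening in m; "grip_force": force on a finger pad.
Only numpy, scipy, OpenCV 4.12 (cv2) and the standard library are available. Lean on these libraries where they do the work, as an engineer would, in place of code of your own. Each camera call takes 0.05 s, during which the arm holds its last target. There are 200 camera calls.

### The job

Pick up the bamboo spork and stow it in the cradle on the glass container's lid: hollow upwards, tines at the wide end, pressed gently down between the two spring clips until both ends have snapped under and it lies fully home on its rests, then let go of it. Feel for the snap and press no harder than it takes, for the springy lid gives under your push and cracks if it is overloaded. Leave the container, spice rack, bottle and cup where they stand.

Things in the scene. Friction and masses are not known exactly. Their poses are not given: they have to be found in the camera images.
- spork: Bamboo spork, 168 mm long, 10 mm thick, about 35 g, lying flat, hollow up. Origin: middle of its flat underside. x runs to the tines, z up. Handle 16 mm wide, x -84 to +28 mm (grip it across, near x = 0); bowl 36 mm wide, x +28 to +64 mm; tines 30 mm wide, to x = +84 mm. Both ends are bevelled 45 degrees above and below, over the last 5 mm, to an edge at half thickness.
- spork_tines (a point): Edge of the tine end of the spork, at half its thickness: spork x = +84 mm, z = +5 mm.
- spork_butt (a point): Edge of the handle end of the spork, at half its thickness: spork x = -84 mm, z = +5 mm.
- container: Closed rectangular glass food container, about 0.95 kg, loose on the counter. Origin: middle of its underside. x runs along it to the wide (tine) end of the cradle, z up. 229 mm (x) by 175 mm (y) over the green edge flaps; grey lid rim 78 mm high, inside it the lid's sunk centre panel, 194 by 129 mm, its top 74 mm above the counter. The panel is springy: see the cradle.
- cradle (a point): Middle of the cradle, level with its two white rests, 8 mm above the lid panel; axes as the container's. The seated spork's origin and axes coincide with these. Rests at x = -59 mm (side guides 21 mm apart, for the handle) and +59 mm (41 mm, for the bowl), 26 mm long; guides stand 7.5 mm above them. The panel sinks straight down under load, 1 mm per 1.8 N, up to 12 mm, and springs back.
- lip_bowl (a point): White spring clip at the wide end: an upright leaf; this point is the middle of its rolled lip (3 mm radius, along y), 9.2 mm above the rests at cradle x = +84.5 mm. The two lips are 163 mm apart inside, so each must be spread 2.5 mm by the spork's bevelled end. Bevels meet lips with the underside 7.9 mm above the rests; over 2.5 mm off along x, the underside lands flat on a lip.
- lip_handle (a point): The like clip at the narrow end, cradle x = -84.5 mm. Pushed right over one end a clip yields at 4 to 10 N, on the spork's middle both at 10 to 18 N, often one end first; the push drops 3 N or more at each snap. As the panel sinks, the spork is followed 2 to 10 mm below the unloaded rest height. Keep the push under 20 N: contact forces between spork and lid adding up to over 30 N crack it.
- rack_mark (a point): Point on the rim of the black turntable spice rack (230 mm across, 157 mm high, with six glass jars), 115 mm from its axis and 15 mm above the counter. The rack turns freely; leave it alone.
- rack_base: Fixed foot of the spice rack, a black disc 190 mm across under the turntable; origin on the counter on the rack's axis.
- bottle: Red aluminium bottle, 70 mm across, 215 mm high, standing on the counter; origin at the centre of its underside.
- cup: Blue stepped silicone cup, 86 mm across the rim, 70 mm high, standing on the counter; origin at the centre of its underside.
There are look-alikes about, which are no part of the job. What is meant by the spork is not black or turquoise, and is the larger of those in its own colour.

How it is judged:
By the outcome, as a careful person would: the job done as asked, in the order asked, and still so for the second after the job is handed in, with the robot touching nothing.
It also fails if it takes over 67 s, if anything falls off the work surface, if the arm or the gripper's body presses on something with over 40 N, if the wrist force passes 120 N, or if a joint passes its speed limit or range.

## Working session

There is one attempt and no reset: what is moved stays moved. The work goes in short steps, Python scripts to look and compute and a tool call to move; the robot and the scene stay as the last step left them, time stands still between calls to the robot, and variables do not carry over. Pictures are saved under pics/ and viewed, at most 10 in all, crops included, and the job is handed in when it is done.

Besides the shell and the picture viewer there is one more tool, called after "Call:" by a JSON object that holds its "fn" and its "kwargs", one argument or row to a line. jog_arm: Moves the arm, as the interface text tells. Shift numbers are shares of 0.2 m and turn numbers shares of 90 degrees, none past 1 either way. Its arguments: {"type":"object","properties":{"motion":{"type":"array","items":{"type":"number"}},"newtons":{"type":"number"}},"required":["motion"]}

```bash
mkdir -p pics; cat > h.py <<'E'
import numpy as np,cv2
from workcell import env,read_camera,get_calibration
def snap(n,f,crop=None,s=1):
    im=read_camera(n)
    if crop: a,b,c,d=crop; im=im[b:d,a:c]
    if s!=1: im=cv2.resize(im,None,fx=s,fy=s,interpolation=cv2.INTER_CUBIC)
    cv2.imwrite('pics/'+f,im[:,:,::-1])
def p2w(n,u,v,z):
    c=get_calibration(n);T=np.array(c['world_from_camera'])
    d=T[:3,:3]@[(u-c['cx'])/c['fx'],(v-c['cy'])/c['fy'],1];o=T[:3,3]
    return o+d*(z-o[2])/d[2]
def w2p(n,p):
    c=get_calibration(n);T=np.array(c['world_from_camera'])
    q=T[:3,:3].T@(np.array(p)-T[:3,3]);return q[0]/q[2]*c['fx']+c['cx'],q[1]/q[2]*c['fy']+c['cy']
E
python3 - <<'E'
from h import *
snap('top','t0.png',s=1.5);snap('scene','s0.png',s=1.5)
for n in('top','scene'):
  c=get_calibration(n);print(n,c['fx'],np.round(c['world_from_camera'],3).tolist())
print(env.get_state())
E
```

```text
top 465.89516904841605 [[-0.0, -0.993, 0.117, 0.476], [-1.0, 0.002, 0.015, 0.025], [-0.015, -0.117, -0.993, 1.391], [0.0, 0.0, 0.0, 1.0]]
scene 438.9645396624643 [[-0.693, 0.534, -0.484, 1.317], [0.72, 0.497, -0.484, 0.768], [-0.018, -0.684, -0.729, 1.163], [0.0, 0.0, 0.0, 1.0]]
{'clock': 0.1, 'joint_pos': array([1.10141712e+00, 3.13918051e-01, 4.50631228e-02, 1.30358452e+00,
       6.37778577e-06, 1.43117028e+00]), 'qvel': array([ 0.00161251, -0.00136348,  0.00337503, -0.00188531,  0.00036994,
        0.00041113]), 'tau': array([ 3.97149284e-03, -4.81729531e+01,  2.99241775e+01,  1.28428568e-02,
       -1.25929146e-04, -2.80378259e-05]), 'tcp_pos': array([0.18598546, 0.54356678, 0.21019014]), 'orientation': array([-2.49361933e-04,  1.64130535e-01,  9.86438286e-01, -7.82811167e-04]), 'wrist_force': array([-0.88658759, -0.22057395,  0.2389402 ]), 'ft_torque': array([ 0.00806787, -0.00352688, -0.03356351]), 'grip_force': 0.0, 'finger_gap': 0.08509182560550269}
```

View pics/t0.png

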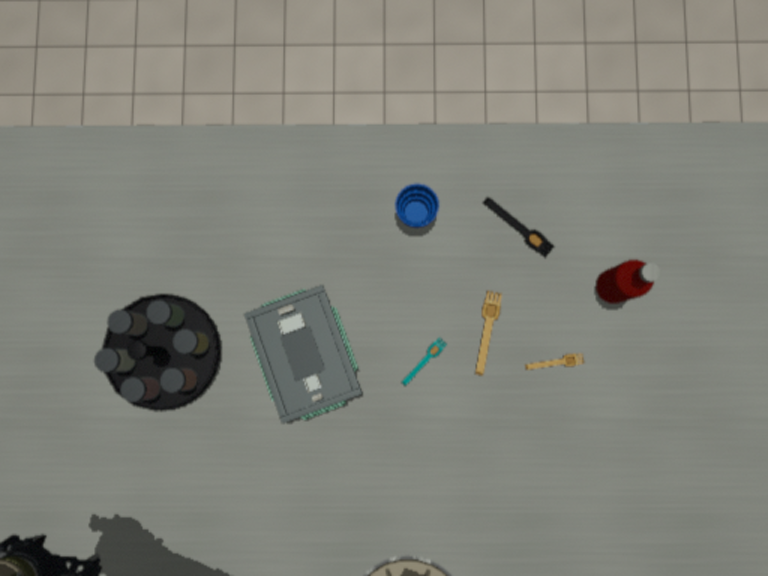

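View pics/s0.png

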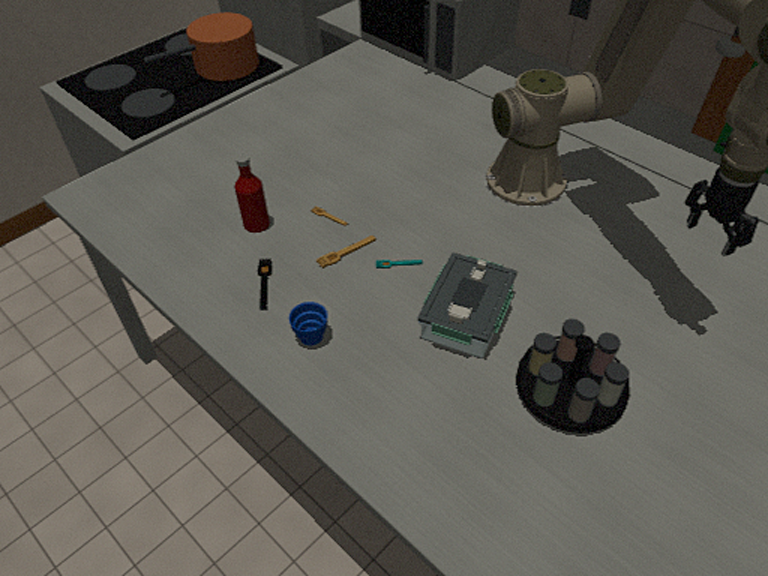

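The top picture shows four utensil candidates: black (487,200)-(550,253), turquoise (404,384)-(445,341), small bamboo (526,367)-(583,359), and large bamboo (480,374)-(492,292). The large bamboo one fits, since it is the larger of the bamboo pair, with its tines at (492,292). The container is at about (304,354), with the wide white rest at its upper end (291,323). I'll confirm this in an enlarged crop.

```bash
python3 - <<'E'
from h import *
im=np.mean([read_camera('top').astype(float) for _ in range(6)],0)
np.save('top.npy',im)
c=im[183:288,158:400].astype(np.uint8)
cv2.imwrite('pics/t1.png',cv2.resize(c,None,fx=3.3,fy=3.3,interpolation=cv2.INTER_CUBIC)[:,:,::-1])
# spork segmentation
w=im[:,:,0]-im[:,:,2]; w[:,:300]=0;w[:,345:]=0;w[:185]=0;w[260:]=0
m=(w>35).astype(np.uint8); n,l,s,_=cv2.connectedComponentsWithStats(m); i=1+np.argmax(s[1:,4])
v,u=np.nonzero(l==i); P=np.array([p2w('top',a,b,.007)[:2] for a,b in zip(u,v)])
mu=P.mean(0); ev,E=np.linalg.eigh(np.cov((P-mu).T)); d=E[:,1]; d*=np.sign(d[0])
t=(P-mu)@d; print('spork',s[i],mu,d,np.degrees(np.arctan2(d[1],d[0])),t.min(),t.max())
n_=np.array([-d[1],d[0]]); h=t<0.02-0.0; print('handle lateral',((P-mu)@n_)[t<0].mean(), ((P-mu)@n_)[t>0.03].mean())
A=P[t<0]; f=np.polyfit((A-mu)@d,(A-mu)@n_,1);print(f)
# white bits
b=im.min(2); b[:,:160]=0;b[:,245:]=0;b[:185]=0;b[290:]=0
n,l,s,ce=cv2.connectedComponentsWithStats((b>140).astype(np.uint8))
for k in range(1,n):
  if s[k,4]>4: print(s[k],ce[k],p2w('top',*ce[k],.082+.004))
E
```

```text
spork [317 194  18  56 415] [ 0.55674143 -0.16008876] [ 0.98032547 -0.1973879 ] -11.384251712262321 -0.09518863469393408 0.07010377017434058
handle lateral -5.5719219725124034e-05 -9.252929264393835e-05
[-0.00422827 -0.00025779]
[186 205   9   4  14] [190.07142857 206.35714286] [0.58386055 0.22858413 0.086     ]
[185 209  18  13 141] [193.94326241 215.40425532] [0.55836694 0.21727526 0.086     ]
[203 250  11  11  74] [208.16216216 255.05405405] [0.44806675 0.17600003 0.086     ]
[208 264   4   2   6] [209.5 264.5] [0.42212274 0.17198311 0.086     ]
```

View pics/t1.png

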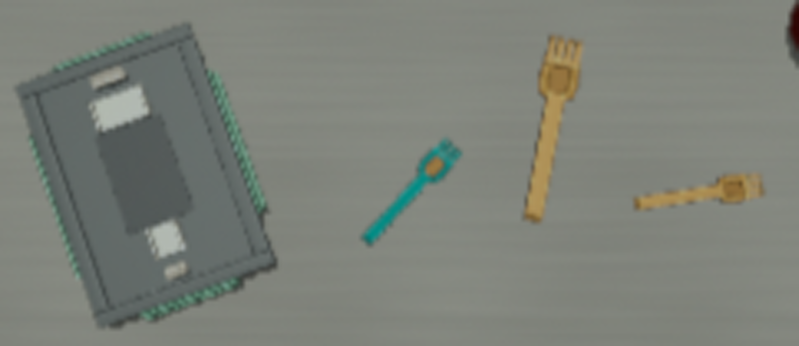

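The crop confirms it: the large bamboo spork has tines at (565,40) and butt at (533,217). Its origin is near (0.544,-0.158), yaw -11.5°. The cradle's wide rest is at (120,106) and its narrow rest at (166,240). That puts the cradle middle at about (0.503,0.197), yaw 20.5°. I'll start moving.

Call:
{"fn": "jog_arm", "kwargs": {
  "motion": [-0.94,-0.91,0,0,0,0,0.6,-0.94,-0.91,0,0,0,0,0.6,-0.94,-0.91,0,0,0,0,0.6,-0.94,-0.91,0,0,0,0,0.6,-0.94,-0.91,0,0,0,0,0.6]
}}

```text
clock: 1.02
tcp_pos: [0.3063, 0.3083, 0.2113]
orientation: [0.0, 0.167, 0.986, 0.0]
wrist_force: [-0.8, 0.8, 0.0]
finger_gap: 0.0514
grip_force: 0.0
```

Call:
{"fn": "jog_arm", "kwargs": {
  "motion": [-0.94,-0.91,0,0,0,0,0.6,-0.94,-0.91,0,0,0,0,0.6,-0.94,-0.91,0,0,0,0,0.6,-0.94,-0.91,0,0,0,0,0.6,-0.94,-0.91,0,0,0,0,0.6]
}}

```text
clock: 1.65
tcp_pos: [0.4259, 0.0755, 0.2111]
orientation: [0.001, 0.167, 0.986, 0.0]
wrist_force: [-0.1, 0.9, 0.2]
finger_gap: 0.0513
grip_force: 0.0
```

Call:
{"fn": "jog_arm", "kwargs": {
  "motion": [-0.94,-0.91,0.4,0,0,-0.082,0.6,-0.94,-0.91,0.4,0,0,-0.082,0.6,-0.94,-0.91,0.4,0,0,-0.082,0.6,-0.94,-0.91,0.4,0,0,-0.082,0.6,-0.94,-0.91,0.4,0,0,-0.082,0.6,-0.94,-0.91,0.4,0,0,-0.082,0.6]
}}

```text
clock: 2.4
tcp_pos: [0.5432, -0.1549, 0.13]
orientation: [-0.001, 0.101, 0.995, 0.001]
wrist_force: [0.3, 0.4, -1.1]
finger_gap: 0.051
grip_force: 0.0
```

```bash
cat >> h.py <<'E'
from scipy.spatial.transform import Rotation as R
def go(p,yaw):  # tool-y yaw deg (mod 180) -> fractions
    s=env.get_state();q=s['orientation'];r=R.from_quat(q,scalar_first=True);M=r.as_matrix()
    d=M.T@(np.array(p)-s['tcp_pos'])/.2
    cy=np.degrees(np.arctan2(M[1,1],M[0,1]));e=(yaw-cy+90)%180-90
    a=np.radians(yaw if abs((yaw-cy+180)%360-180)<90 else yaw+180)
    T=np.array([[np.sin(a)*-1,np.cos(a),0],[np.cos(a),np.sin(a),0],[0,0,-1.]]).T
    T=np.column_stack([np.cross([np.cos(a),np.sin(a),0],[0,0,-1]),[np.cos(a),np.sin(a),0],[0,0,-1]])
    w=R.from_matrix(M.T@T).as_rotvec()/(np.pi/2)
    print('t',round(s['clock'],2),'tcp',s['tcp_pos'].round(4),'yaw',cy.round(2),'F',s['wrist_force'].round(2),'gap',round(s['finger_gap'],4),'grip',round(s['grip_force'],1),'-> shift',d.round(4),'turn',w.round(4))
E
python3 -c "
from h import *
go([.5444,-.1576,.0025],78.5)"
```

```text
t 2.4 tcp [ 0.5432 -0.1549  0.13  ] yaw 78.45 F [ 0.31  0.45 -1.06] gap 0.051 grip 0.0 -> shift [-0.0099 -0.0129  0.6372] turn [ 0.0007 -0.0012 -0.0005]
```

Call:
{"fn": "jog_arm", "kwargs": {
  "motion": [-0.01,-0.013,0.3,0,0,0,0.6,-0.01,-0.013,0.55,0,0,0,0.6,-0.01,-0.013,0.63,0,0,0,0.6,-0.01,-0.013,0.637,0,0,0,0.6],
  "newtons": 60
}}

```text
clock: 2.9
tcp_pos: [0.5442, -0.1566, 0.0039]
orientation: [-0.0, 0.099, 0.995, 0.0]
wrist_force: [-0.6, 0.1, 0.7]
finger_gap: 0.0515
grip_force: 0.0
```

```bash
python3 -c "
from h import *
go([.5444,-.1576,.002],78.5)"
```

```text
t 2.9 tcp [ 0.5442 -0.1566  0.0039] yaw 78.58 F [-0.62  0.08  0.66] gap 0.0515 grip 0.0 -> shift [-0.0019 -0.0048  0.0094] turn [ 0.0004 -0.0006  0.0009]
```

Call:
{"fn": "jog_arm", "kwargs": {
  "motion": [0,0,0.007,0,0,0,0.6,0,0,0.007,0,0,0,0.15,0,0,0.007,0,0,0,0,0,0,0.007,0,0,0,0,0,0,0.007,0,0,0,0,0,0,0.007,0,0,0,0,0,0,0.007,0,0,0,0],
  "newtons": 60
}}

```text
clock: 3.78
tcp_pos: [0.5444, -0.1581, 0.0021]
orientation: [-0.0, 0.1, 0.995, 0.0]
wrist_force: [0.9, -0.4, 0.5]
finger_gap: -0.0002
grip_force: 0.0
```

```bash
python3 -c "
from h import *
go([.5444,-.1576,.2],78.5)"
```

```text
t 3.77 tcp [ 0.5444 -0.1581  0.0021] yaw 78.48 F [ 0.9  -0.41  0.47] gap -0.0002 grip 0.0 -> shift [ 6.000e-04  2.600e-03 -9.896e-01] turn [ 0.0001 -0.0001 -0.0002]
```

The fingers shut on nothing, so I'll look.

```bash
python3 - <<'E'
from h import *
a=read_camera('top')[180:280,270:390];b=read_camera('scene')
u,v=map(int,w2p('scene',[.5444,-.1576,.03]));b=b[v-50:v+50,u-60:u+60]
cv2.imwrite('pics/g1.png',cv2.resize(np.hstack([a,b]),None,fx=3.3,fy=3.3,interpolation=cv2.INTER_CUBIC)[:,:,::-1]);print(u,v)
E
```

```text
230 162
```

View pics/g1.png

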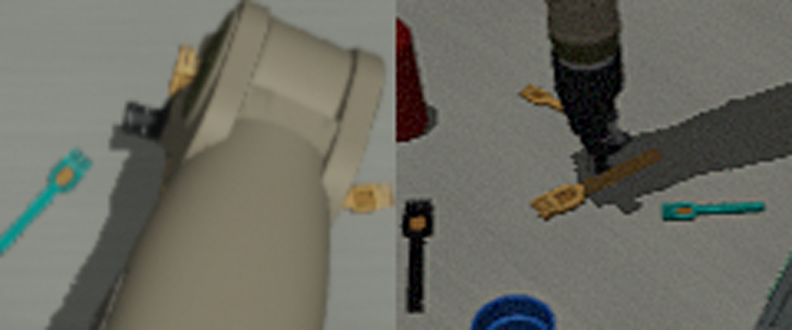

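The fingers ended up beside or on top of the handle. I'll re-measure the spork in the scene camera.

```bash
python3 - <<'E'
from h import *
im=np.mean([read_camera('scene').astype(float) for _ in range(3)],0)
w=im[:,:,0]/(im[:,:,2]+1); m=np.zeros(w.shape,np.uint8); m[140:190,195:260]=w[140:190,195:260]>1.5
n,l,s,_=cv2.connectedComponentsWithStats(m)
for i in range(1,n):
  if s[i,4]<60: continue
  v,u=np.nonzero(l==i); P=np.array([p2w('scene',a,b,.006)[:2] for a,b in zip(u,v)])
  mu=P.mean(0); ev,E=np.linalg.eigh(np.cov((P-mu).T)); d=E[:,1]; d*=np.sign(d[0]); t=(P-mu)@d
  print(s[i],mu+d*(t.min()+t.max())/2,np.degrees(np.arctan2(d[1],d[0])),np.ptp(t))
for z in (0.002,.01,.02): print(w2p('scene',[.5444,-.1581,z]))
im=read_camera('top').astype(float);w=im[:,:,0]-im[:,:,2]
v,u=np.nonzero(w[190:215,315:335]>35);P=np.array([p2w('top',a+315,b+190,.007)[:2] for a,b in zip(u,v)]);print('tines now',P.mean(0),P.max(0),P.min(0))
b=np.load('top.npy');w=b[:,:,0]-b[:,:,2]
v,u=np.nonzero(w[190:215,315:335]>35);P=np.array([p2w('top',a+315,b+190,.007)[:2] for a,b in zip(u,v)]);print('before',P.mean(0),P.max(0),P.min(0))
E
```

```text
[211 157  40  22 228] [ 0.54285161 -0.16147671] -11.241339457367996 0.16623828898191093
(np.float64(231.15555165711882), np.float64(168.06093827389208))
(np.float64(231.01615115956838), np.float64(166.54416877722764))
(np.float64(230.84051896575997), np.float64(164.63317449182716))
tines now [ 0.60669387 -0.16230032] [ 0.62674383 -0.14908425] [ 0.58491348 -0.17633424]
before [ 0.59626745 -0.16795405] [ 0.62674383 -0.14898495] [ 0.56704602 -0.18827876]
```

```bash
python3 - <<'E'
from h import *
im=np.mean([read_camera('scene').astype(float) for _ in range(4)],0)[135:195,195:275]
im=255*(im/255)**.5
im=cv2.resize(im,None,fx=9,fy=9,interpolation=cv2.INTER_CUBIC).clip(0,255).astype(np.uint8)
for z,c in((0.002,(255,0,0)),(.01,(0,255,0)),(.03,(0,0,255))):
  u,v=w2p('scene',[.5444,-.1581,z]);cv2.circle(im,(int((u-195+.5)*9),int((v-135+.5)*9)),3,c,-1)
cv2.imwrite('pics/g2.png',im[:,:,::-1])
E
```

```text
(no output)
```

View pics/g2.png

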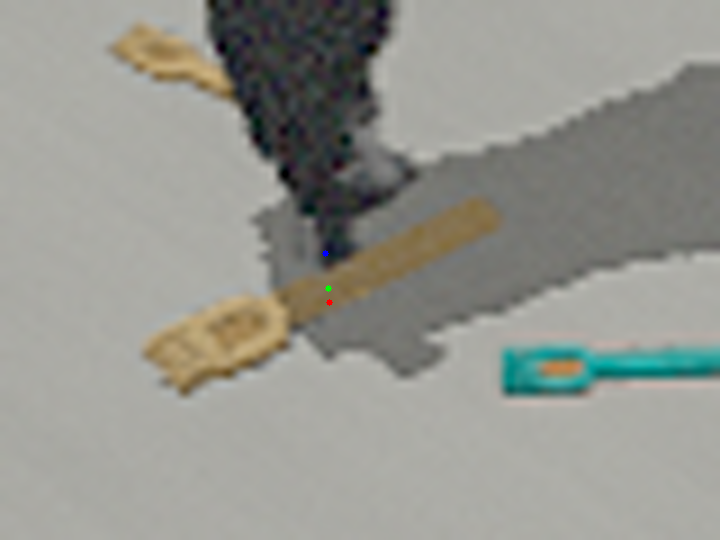

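```bash
python3 - <<'E'
from h import *
for z in (.211,.224,.231,.24):
  print(z,[np.round(np.array(w2p('scene',np.array([.186,.5436,z])+k*.0425*np.array([.324,.946,0])))*1.5) for k in(-1,1)])
im=cv2.imread('pics/s0.png')[170:270,660:768]
cv2.imwrite('pics/tip.png',cv2.resize(cv2.convertScaleAbs(im,alpha=2),None,fx=5,fy=5,interpolation=cv2.INTER_CUBIC))
E
```

```text
0.211 [array([687., 239.]), array([718., 265.])]
0.224 [array([689., 235.]), array([720., 260.])]
0.231 [array([690., 232.]), array([722., 258.])]
0.24 [array([692., 229.]), array([723., 255.])]
```

View pics/tip.png

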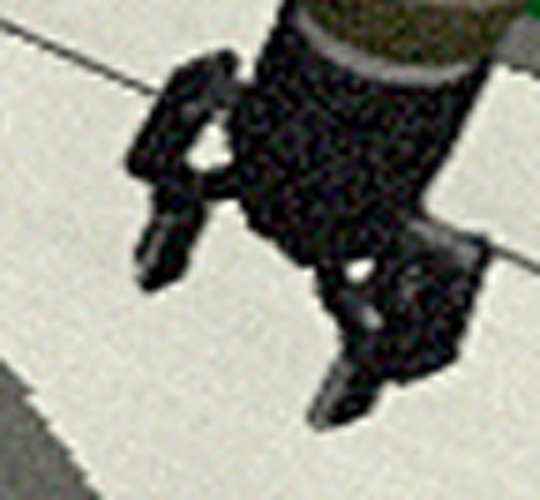

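The picture from the start shows the open fingertips at (690,228) and (724,256). That is about 29 mm above the reported TCP, so the shut tips sit about 16–20 mm higher than reported. I'll open, lower further in guarded steps, and feel for contact.

Call:
{"fn": "jog_arm", "kwargs": {
  "motion": [0,0.008,0,0,0,0,0.45,0,0.008,0,0,0,0,0.45,0,0.008,0,0,0,0,0.45,0,0.008,0.03,0,0,0,0.45,0,0.008,0.055,0,0,0,0.45,0,0.008,0.055,0,0,0,0.45]
}}

```text
clock: 5.03
tcp_pos: [0.5441, -0.1563, -0.0096]
orientation: [-0.001, 0.1, 0.995, 0.0]
wrist_force: [-0.5, 0.5, 1.2]
finger_gap: 0.0385
grip_force: 0.0
```

Call:
{"fn": "jog_arm", "kwargs": {
  "motion": [0,0,0.005,0,0,0,0.45,0,0,0.01,0,0,0,0.45,0,0,0.01,0,0,0,0.45]
}}

```text
clock: 5.4
tcp_pos: [0.5448, -0.1565, -0.0108]
orientation: [0.0, 0.1, 0.995, 0.0]
wrist_force: [-0.6, -0.3, -1.4]
finger_gap: 0.0385
grip_force: 0.0
```

Call:
{"fn": "jog_arm", "kwargs": {
  "motion": [0,-0.01,0.01,0,0,0,0.45,0,-0.01,0.02,0,0,0,0.45,0,-0.01,0.02,0,0,0,0.45]
}}

```text
clock: 5.78
tcp_pos: [0.5442, -0.1585, -0.0151]
orientation: [-0.0, 0.1, 0.995, 0.0]
wrist_force: [0.1, -1.2, 0.8]
finger_gap: 0.0386
grip_force: 0.0
```

Call:
{"fn": "jog_arm", "kwargs": {
  "motion": [0,0,0,0,0,0,0.1,0,0,0,0,0,0,0,0,0,0,0,0,0,0,0,0,0,0,0,0,0,0,0,0,0,0,0,0],
  "newtons": 60
}}

```text
clock: 6.4
tcp_pos: [0.5446, -0.1585, -0.0146]
orientation: [0.0, 0.1, 0.995, -0.0]
wrist_force: [-1.3, -0.0, 3.3]
finger_gap: 0.0136
grip_force: 59.0
```

Gripped. Now I'll lift and swing part way towards the cradle, then check the hold.

Call:
{"fn": "jog_arm", "kwargs": {
  "motion": [0,0,-0.3,0,0,0,0,0,0,-0.6,0,0,0,0,0,0,-0.9,0,0,0,0,0,0,-1,0,0,0,0,0,0,-1,0,0,0,0]
}}

```text
clock: 7.02
tcp_pos: [0.5455, -0.159, 0.1868]
orientation: [0.002, 0.1, 0.995, -0.001]
wrist_force: [0.1, 0.0, -1.5]
finger_gap: 0.0135
grip_force: 58.7
```

```bash
python3 -c "
from h import *
go([.5032,.1966,.185],110.5)"
```

```text
t 7.03 tcp [ 0.5455 -0.159   0.1868] yaw 78.49 F [ 0.08  0.01 -1.49] gap 0.0135 grip 58.7 -> shift [0.5624 1.7    0.0057] turn [-0.0011  0.0022 -0.3557]
```

Call:
{"fn": "jog_arm", "kwargs": {
  "motion": [0.15,0.3,0,0,0,-0.06,0,0.28,0.85,0,0,0,-0.18,0,0.28,0.85,0,0,0,-0.18,0,0.28,0.85,0,0,0,-0.18,0,0.28,0.85,0,0,0,-0.18,0]
}}

```text
clock: 7.65
tcp_pos: [0.5227, 0.0193, 0.1835]
orientation: [-0.001, -0.041, 0.999, 0.0]
wrist_force: [-0.1, -0.0, -0.6]
finger_gap: 0.0138
grip_force: 58.8
```

```bash
python3 -c "
from h import *
go([.5032,.1966,.145],110.5)"
```

```text
t 7.65 tcp [0.5227 0.0193 0.1835] yaw 94.73 F [-0.13 -0.03 -0.6 ] gap 0.0138 grip 58.8 -> shift [0.0234 0.8915 0.1929] turn [ 0.0003 -0.0016 -0.1753]
```

Call:
{"fn": "jog_arm", "kwargs": {
  "motion": [0.02,0.3,0.1,0,0,-0.06,0,0.023,0.6,0.2,0,0,-0.12,0,0.023,0.89,0.3,0,0,-0.175,0,0.023,0.89,0.4,0,0,-0.175,0,0.023,0.89,0.4,0,0,-0.175,0,0.023,0.89,0.4,0,0,-0.175,0]
}}

```text
clock: 8.4
tcp_pos: [0.505, 0.1949, 0.1054]
orientation: [-0.0, -0.176, 0.984, -0.0]
wrist_force: [0.3, -0.2, -1.0]
finger_gap: 0.0131
grip_force: 58.9
```

```bash
python3 - <<'E'
from h import *
go([.5032,.1966,.1],110.5)
T=np.mean([read_camera('top').astype(float) for _ in range(4)],0);S=np.mean([read_camera('scene').astype(float) for _ in range(4)],0)
np.save('T1.npy',T);np.save('S1.npy',S)
a=T[180:285,150:255];u,v=map(int,w2p('scene',[.503,.197,.1]));b=S[v-52:v+53,u-52:u+53];print(u,v)
im=np.hstack([a,b]);im=255*(im/255)**.7
cv2.imwrite('pics/c1.png',cv2.resize(im,None,fx=3.8,fy=3.8,interpolation=cv2.INTER_CUBIC).clip(0,255)[:,:,::-1])
E
```

```text
t 8.4 tcp [0.505  0.1949 0.1054] yaw 110.29 F [ 0.27 -0.25 -0.98] gap 0.0131 grip 58.9 -> shift [0.0054 0.0113 0.0268] turn [-0.0001 -0.0001 -0.0024]
312 191[ WARN:0@8.524] global loadsave.cpp:1063 imwrite_ Unsupported depth image for selected encoder is fallbacked to CV_8U.
```

View pics/c1.png

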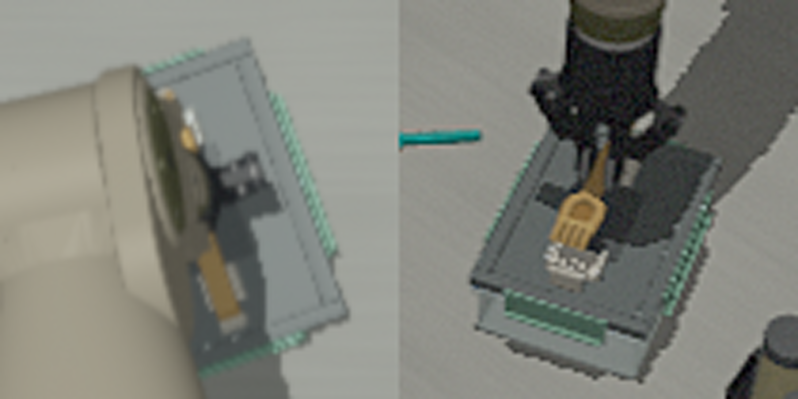

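```bash
python3 - <<'E'
from h import *
T=np.load('top.npy');s=cv2.resize(cv2.imread('pics/s0.png')[:,:,::-1],(512,384),interpolation=cv2.INTER_AREA).astype(float)
C=np.array([.5032,.1975]);yaw=np.radians(20.3);ex=np.array([np.cos(yaw),np.sin(yaw)]);ey=np.array([-ex[1],ex[0]])
def rect(n,im,z,cx,hx,hy,K=9):
    # rectified brightness patch, 0.5mm grid
    X=np.arange(-hx,hx,.0005);Y=np.arange(-hy,hy,.0005);out=np.zeros((len(Y),len(X)),np.float32)
    P=[[w2p(n,[*(C+ex*(cx+x)+ey*y),z]) for x in X] for y in Y];P=np.array(P,np.float32)
    return X+cx,Y,cv2.remap(im.min(2).astype(np.float32),P[...,0],P[...,1],cv2.INTER_LINEAR)
for n,im in(('top',T),('scene',s)):
  for nm,z,cx,hx,hy in(('bowl',.084,.059,.016,.03),('handle',.084,-.059,.016,.02),('lipB',.092,.0845,.008,.02),('lipH',.092,-.0845,.008,.02)):
    X,Y,p=rect(n,im,z,cx,hx,hy);w=np.clip(p-np.percentile(p,25)-15,0,None)
    print(n,nm,'x',round((w.sum(0)@X)/w.sum()*1e3,2),'y',round((w.sum(1)@Y)/w.sum()*1e3,2),'prof y',p.mean(1)[::8].astype(int), 'prof x',p[len(Y)//2-10:len(Y)//2+10].mean(0)[::4].astype(int))
E
```

```text
Traceback (most recent call last):
  File "h.py", line 13, in w2p
    c=get_calibration(n);T=np.array(c['world_from_camera'])
ValueError: time passes only in moves, steps and waits
```

```bash
sed -i 's/^from workcell.*/&\nimport functools\nget_calibration=functools.lru_cache(get_calibration)/' h.py; cat > m.py <<'E'
from h import *
T=np.load('top.npy');s=cv2.resize(cv2.imread('pics/s0.png')[:,:,::-1],(512,384),interpolation=cv2.INTER_AREA).astype(float)
C=np.array([.5032,.1975]);yaw=np.radians(20.3);ex=np.array([np.cos(yaw),np.sin(yaw)]);ey=np.array([-ex[1],ex[0]])
def rect(n,im,z,cx,hx,hy,C=C,ex=ex,ey=ey,f=lambda i:i.min(2)):
    X=np.arange(-hx,hx,.0005);Y=np.arange(-hy,hy,.0005)
    P=np.array([[w2p(n,[*(C+ex*(cx+x)+ey*y),z]) for x in X] for y in Y],np.float32)
    return X+cx,Y,cv2.remap(f(im).astype(np.float32),P[...,0],P[...,1],cv2.INTER_LINEAR)
E
python3 - <<'E'
from m import *
for n,im in(('top',T),('scene',s)):
  for nm,z,cx,hx,hy in(('bowl',.084,.059,.016,.03),('handle',.084,-.059,.016,.02),('lipB',.092,.0845,.008,.02),('lipH',.092,-.0845,.008,.02)):
    X,Y,p=rect(n,im,z,cx,hx,hy);w=np.clip(p-np.percentile(p,25)-15,0,None)
    print(n,nm,'x',round((w.sum(0)@X)/w.sum()*1e3,2),'y',round((w.sum(1)@Y)/w.sum()*1e3,2),'Y',p.mean(1)[::8].astype(int), 'X',p[len(Y)//2-10:len(Y)//2+10].mean(0)[::4].astype(int))
E
```

```text
top bowl x 59.07 y -0.73 Y [100 101 133 156 162 160 161 159 161 158 161 158 151 127 102] X [ 87 115 151 169 175 176 177 176 176 176 176 176 175 169 150 124]
top handle x -58.87 y -0.54 Y [ 99 100 134 155 161 160 159 149 128 104] X [102 116 146 167 175 176 176 176 176 176 176 176 176 172 153 121]
top lipB x 86.63 y 0.1 Y [ 99  97 113 117 117 116 116 116 117 105] X [ 84  73  86 121 143 145 138 127]
top lipH x -85.1 y 0.99 Y [101 101  99 112 120 122 126 122 101  98] X [ 92 111 129 139 144 135 118 105]
scene bowl x 58.74 y -1.32 Y [ 58  87 103 118 124 122 123 125 124 127 127 119 115  73  49] X [ 72 102 123 132 133 132 131 132 132 132 132 133 133 126 118 112]
scene handle x -60.81 y -1.34 Y [ 60  80  96 116 123 122 120 109  76  52] X [ 80 107 124 132 134 134 133 133 132 132 134 136 133 121 101  84]
scene lipB x 79.42 y -0.42 Y [64 80 87 85 88 86 87 90 83 67] X [122 114 109  99  84  70  63  60]
scene lipH x -89.19 y -1.67 Y [50 47 64 93 94 90 91 75 46 52] X [132 134 122 102  83  69  61  57]
```

```bash
python3 - <<'E'
from m import *
T1=np.load('T1.npy');S1=np.load('S1.npy');f=lambda i:i[:,:,0]-i[:,:,2]
C=np.array([.505,.1949]);a=np.radians(20.29);ex=np.array([np.cos(a),np.sin(a)]);ey=np.array([-ex[1],ex[0]])
k=dict(C=C,ex=ex,ey=ey,f=f)
X,Y,p=rect('top',T1,.128,-.07,.03,.02,**k)
print('top butt along',list(zip((X[::4]*1e3).round(),p[30:50].mean(0)[::4].round())))
for c in(25,50,75): print('lat at',X[c],p[::4,c].round(), )
w=np.clip(p[:,40:90]-25,0,None);print('lat c',[(Y@w[:,i])/w[:,i].sum() for i in(5,20,35,49)])
X,Y,p=rect('scene',S1,.128,.06,.045,.03,**k)
w=np.clip(p-25,0,None)
for c in range(0,180,12): print(round(X[c]*1e3),round(w[:,c].max()),'lat',round(float(Y@w[:,c]/(w[:,c].sum()+1e-6))*1e3,2),round((w[:,c]>20).sum()*.5,1))
E
```

```text
top butt along [(np.float64(-100.0), np.float32(-5.0)), (np.float64(-98.0), np.float32(-5.0)), (np.float64(-96.0), np.float32(-4.0)), (np.float64(-94.0), np.float32(-2.0)), (np.float64(-92.0), np.float32(2.0)), (np.float64(-90.0), np.float32(6.0)), (np.float64(-88.0), np.float32(8.0)), (np.float64(-86.0), np.float32(13.0)), (np.float64(-84.0), np.float32(23.0)), (np.float64(-82.0), np.float32(36.0)), (np.float64(-80.0), np.float32(46.0)), (np.float64(-78.0), np.float32(50.0)), (np.float64(-76.0), np.float32(51.0)), (np.float64(-74.0), np.float32(51.0)), (np.float64(-72.0), np.float32(52.0)), (np.float64(-70.0), np.float32(52.0)), (np.float64(-68.0), np.float32(52.0)), (np.float64(-66.0), np.float32(52.0)), (np.float64(-64.0), np.float32(52.0)), (np.float64(-62.0), np.float32(52.0)), (np.float64(-60.0), np.float32(52.0)), (np.float64(-58.0), np.float32(51.0)), (np.float64(-56.0), np.float32(52.0)), (np.float64(-54.0), np.float32(52.0)), (np.float64(-52.0), np.float32(52.0)), (np.float64(-50.0), np.float32(52.0)), (np.float64(-48.0), np.float32(52.0)), (np.float64(-46.0), np.float32(52
[... 153 characters left out ...]
7.  2. -4. -5. -6.
 -6. -6.]
lat at -0.07499999999999998 [-5. -4. -2. -1.  2. 16. 35. 50. 52. 52. 52. 52. 49. 41. 17.  4. -4. -5.
 -5. -5.]
lat at -0.06249999999999997 [-5. -1.  4.  7. 11. 17. 37. 48. 53. 52. 52. 52. 50. 40. 23.  9.  1. -3.
 -4. -2.]
lat c [np.float64(-0.0007261166764962323), np.float64(-0.0005771758760282415), np.float64(-0.0007762022872963815), np.float64(-0.0009300611842671122)]
15 21 lat -0.48 1.5
21 50 lat -2.24 16.0
27 62 lat -0.93 29.0
33 58 lat -0.73 34.0
39 61 lat -0.7 36.0
45 59 lat -0.36 36.0
51 59 lat -0.51 34.5
57 59 lat -0.24 34.0
63 55 lat -0.67 31.0
69 57 lat -0.8 30.0
75 53 lat -0.43 30.0
81 32 lat 0.92 19.0
87 0 lat 0.0 0.0
93 0 lat 0.0 0.0
99 0 lat 0.0 0.0
```

Held level over the cradle: the scene view shows the tines at about (575,240), just before the wide rest and aimed at it, and the top view shows the butt at (232,320). I'll align to (0.5032,0.1975) and lower to just above the lips.

Call:
{"fn": "jog_arm", "kwargs": {
  "motion": [0.004,0.015,0.03,0,0,0,0,0.004,0.015,0.08,0,0,0,0,0.004,0.015,0.12,0,0,0,0,0.004,0.015,0.12,0,0,0,0,0.004,0.015,0.12,0,0,0,0]
}}

```text
clock: 9.43
tcp_pos: [0.5025, 0.1988, 0.0811]
orientation: [-0.0, -0.177, 0.984, 0.0]
wrist_force: [-0.1, -0.6, -0.5]
finger_gap: 0.0132
grip_force: 58.9
```

```bash
python3 -c "
from h import *
go([.5032,.1975,.078],110.3)"
```

```text
t 9.43 tcp [0.5025 0.1988 0.0811] yaw 110.44 F [-0.08 -0.58 -0.51] gap 0.0132 grip 58.9 -> shift [-0.0008 -0.0074  0.0156] turn [ 0.     -0.0001  0.0015]
```

Call:
{"fn": "jog_arm", "kwargs": {
  "motion": [0,-0.007,0.008,0,0,0,0,0,-0.007,0.016,0,0,0,0,0,-0.007,0.016,0,0,0,0]
}}

```text
clock: 9.8
tcp_pos: [0.503, 0.1974, 0.078]
orientation: [0.0, -0.177, 0.984, 0.0]
wrist_force: [0.1, -0.8, -0.3]
finger_gap: 0.0136
grip_force: 58.9
```

Call:
{"fn": "jog_arm", "kwargs": {
  "motion": [0,0,0.005,0,0,0,0,0,0,0.01,0,0,0,0,0,0,0.01,0,0,0,0]
}}

```text
clock: 10.18
tcp_pos: [0.503, 0.1975, 0.0759]
orientation: [-0.0, -0.177, 0.984, 0.0]
wrist_force: [-0.1, -0.2, -0.4]
finger_gap: 0.0135
grip_force: 58.9
```

Call:
{"fn": "jog_arm", "kwargs": {
  "motion": [0,0,0.005,0,0,0,0,0,0,0.01,0,0,0,0,0,0,0.01,0,0,0,0]
}}

```text
clock: 10.55
tcp_pos: [0.5032, 0.1976, 0.0742]
orientation: [0.0, -0.177, 0.984, 0.0]
wrist_force: [-1.2, -0.2, 1.3]
finger_gap: 0.0135
grip_force: 59.2
```

Call:
{"fn": "jog_arm", "kwargs": {
  "motion": [0,0,0.005,0,0,0,0,0,0,0.01,0,0,0,0,0,0,0.01,0,0,0,0]
}}

```text
clock: 10.92
tcp_pos: [0.5032, 0.1976, 0.0723]
orientation: [0.0, -0.177, 0.984, 0.0]
wrist_force: [-0.6, -0.9, 5.3]
finger_gap: 0.0136
grip_force: 59.6
```

Call:
{"fn": "jog_arm", "kwargs": {
  "motion": [0,0,0.005,0,0,0,0,0,0,0.005,0,0,0,0]
}}

```text
clock: 11.18
tcp_pos: [0.5034, 0.1976, 0.0715]
orientation: [0.0, -0.177, 0.984, 0.0]
wrist_force: [-0.1, -0.9, 5.8]
finger_gap: 0.0131
grip_force: 59.8
```

Call:
{"fn": "jog_arm", "kwargs": {
  "motion": [0,0,0.005,0,0,0,0,0,0,0.005,0,0,0,0]
}}

```text
clock: 11.42
tcp_pos: [0.5036, 0.1977, 0.0708]
orientation: [0.001, -0.177, 0.984, 0.0]
wrist_force: [-1.4, -0.1, 8.1]
finger_gap: 0.0134
grip_force: 59.9
```

Call:
{"fn": "jog_arm", "kwargs": {
  "motion": [0,0,0.005,0,0,0,0,0,0,0.005,0,0,0,0]
}}

```text
clock: 11.68
tcp_pos: [0.5038, 0.1977, 0.0701]
orientation: [0.001, -0.177, 0.984, 0.0]
wrist_force: [-1.6, -0.5, 9.0]
finger_gap: 0.0131
grip_force: 60.0
```

Call:
{"fn": "jog_arm", "kwargs": {
  "motion": [0,0,0.005,0,0,0,0,0,0,0.005,0,0,0,0]
}}

```text
clock: 11.92
tcp_pos: [0.5039, 0.1978, 0.0693]
orientation: [0.001, -0.177, 0.984, 0.0]
wrist_force: [-1.4, 0.9, 9.6]
finger_gap: 0.0132
grip_force: 60.2
```

Call:
{"fn": "jog_arm", "kwargs": {
  "motion": [0,0,0.005,0,0,0,0,0,0,0.005,0,0,0,0]
}}

```text
clock: 12.18
tcp_pos: [0.5042, 0.1979, 0.0685]
orientation: [0.001, -0.177, 0.984, 0.0]
wrist_force: [-1.7, -0.1, 11.1]
finger_gap: 0.0132
grip_force: 60.3
```

Call:
{"fn": "jog_arm", "kwargs": {
  "motion": [0,0,0.005,0,0,0,0,0,0,0.005,0,0,0,0]
}}

```text
clock: 12.42
tcp_pos: [0.5043, 0.1979, 0.0678]
orientation: [0.002, -0.177, 0.984, 0.0]
wrist_force: [-2.8, -0.1, 12.6]
finger_gap: 0.0133
grip_force: 60.5
```

Call:
{"fn": "jog_arm", "kwargs": {
  "motion": [0,0,0.005,0,0,0,0,0,0,0.005,0,0,0,0]
}}

```text
clock: 12.68
tcp_pos: [0.5046, 0.198, 0.067]
orientation: [0.002, -0.177, 0.984, 0.0]
wrist_force: [-0.4, 0.4, 11.9]
finger_gap: 0.0138
grip_force: 60.4
```

```bash
python3 -c "
from h import *
go([.5032,.1975,.067],110.3);print(env.get_state()['ft_torque'])"
```

```text
t 12.68 tcp [0.5046 0.198  0.067 ] yaw 110.44 F [-0.36  0.41 11.9 ] gap 0.0138 grip 60.4 -> shift [0.0077 0.     0.    ] turn [-0.0001  0.0026  0.0016]
[ 0.08748331 -0.00918218  0.03895583]
```

Call:
{"fn": "jog_arm", "kwargs": {
  "motion": [0.005,0,0.003,0,0,0,0,0.005,0,0.003,0,0,0,0]
}}

```text
clock: 12.92
tcp_pos: [0.5028, 0.1973, 0.0656]
orientation: [0.001, -0.177, 0.984, 0.0]
wrist_force: [-1.2, -0.4, 9.4]
finger_gap: 0.0136
grip_force: 60.0
```

Call:
{"fn": "jog_arm", "kwargs": {
  "motion": [0,0,0.005,0,0,0,0,0,0,0.005,0,0,0,0]
}}

```text
clock: 13.18
tcp_pos: [0.5028, 0.1973, 0.0647]
orientation: [0.001, -0.177, 0.984, 0.0]
wrist_force: [-2.4, -0.8, 11.1]
finger_gap: 0.0131
grip_force: 60.2
```

Call:
{"fn": "jog_arm", "kwargs": {
  "motion": [0,0,0.005,0,0,0,0,0,0,0.005,0,0,0,0]
}}

```text
clock: 13.42
tcp_pos: [0.5028, 0.1973, 0.0639]
orientation: [0.001, -0.177, 0.984, 0.0]
wrist_force: [-3.4, -1.1, 12.1]
finger_gap: 0.0136
grip_force: 60.4
```

Call:
{"fn": "jog_arm", "kwargs": {
  "motion": [0,0,0.005,0,0,0,0,0,0,0.005,0,0,0,0]
}}

```text
clock: 13.68
tcp_pos: [0.5029, 0.1973, 0.0631]
orientation: [0.001, -0.177, 0.984, 0.0]
wrist_force: [-4.4, -1.0, 13.2]
finger_gap: 0.0133
grip_force: 60.5
```

Call:
{"fn": "jog_arm", "kwargs": {
  "motion": [0,0,0.005,0,0,0,0,0,0,0.005,0,0,0,0]
}}

```text
clock: 13.92
tcp_pos: [0.5029, 0.1973, 0.0622]
orientation: [0.001, -0.177, 0.984, 0.0]
wrist_force: [-4.4, -0.8, 15.4]
finger_gap: 0.0132
grip_force: 60.7
```

```bash
python3 -c "
from h import *
go([.5032,.1975,.067],110.3);print(env.get_state()['ft_torque'])"
```

```text
t 13.93 tcp [0.5029 0.1973 0.0622] yaw 110.44 F [-4.42 -0.8  15.39] gap 0.0132 grip 60.7 -> shift [-0.0019  0.0003 -0.0238] turn [-0.0003  0.0016  0.0015]
[-0.09359985  0.59235135 -0.05565909]
```

One end (the butt) seems to have snapped: the force dropped, and there is now a net push from the tine lip. I'll add a slight tine-down tilt to put the load there.

Call:
{"fn": "jog_arm", "kwargs": {
  "motion": [0,0,0,0,0.01,0,0,0,0,0,0,0.01,0,0]
}}

```text
clock: 14.18
tcp_pos: [0.5026, 0.1972, 0.0616]
orientation: [-0.007, -0.177, 0.984, -0.001]
wrist_force: [-2.6, -0.4, 10.3]
finger_gap: 0.0135
grip_force: 60.3
```

Call:
{"fn": "jog_arm", "kwargs": {
  "motion": [0,0,0,0,0.01,0,0,0,0,0,0,0.01,0,0]
}}

```text
clock: 14.42
tcp_pos: [0.5024, 0.1971, 0.0615]
orientation: [-0.015, -0.177, 0.984, -0.003]
wrist_force: [-3.2, -1.2, 10.5]
finger_gap: 0.0135
grip_force: 60.3
```

```bash
python3 -c "
from h import *
go([.5032,.1975,.067],110.3);print(env.get_state()['ft_torque'])"
```

```text
t 14.43 tcp [0.5024 0.1971 0.0615] yaw 110.43 F [-3.23 -1.15 10.5 ] gap 0.0135 grip 60.3 -> shift [-0.0037  0.0002 -0.0277] turn [-0.0002 -0.0196  0.0015]
[-0.18188309  0.46431067 -0.01945684]
```

The push dropped a further 5 N. The height now matches the fully home position: 10.5 N of load sinks the panel 5.8 mm, so TCP 0.0616 is expected and 0.0615 is read. I'll relax the tilt and load, then check before release.

Call:
{"fn": "jog_arm", "kwargs": {
  "motion": [0,0,-0.01,0,-0.01,0,0,0,0,-0.018,0,-0.02,0,0,0,0,-0.018,0,-0.02,0,0]
}}

```text
clock: 14.8
tcp_pos: [0.503, 0.1974, 0.0649]
orientation: [0.001, -0.177, 0.984, 0.0]
wrist_force: [-0.0, -0.3, 4.5]
finger_gap: 0.0136
grip_force: 59.6
```

Call:
{"fn": "jog_arm", "kwargs": {
  "motion": [0,0,-0.009,0,0,0,0,0,0,-0.009,0,0,0,0]
}}

```text
clock: 15.05
tcp_pos: [0.503, 0.1974, 0.066]
orientation: [0.001, -0.177, 0.984, 0.0]
wrist_force: [2.1, 0.2, 2.5]
finger_gap: 0.0139
grip_force: 59.4
```

```bash
python3 -c "
from h import *
go([.5032,.1975,.067],110.3);print(env.get_state()['ft_torque'])"
```

```text
t 15.05 tcp [0.503  0.1974 0.066 ] yaw 110.43 F [2.08 0.19 2.47] gap 0.0139 grip 59.4 -> shift [-0.0014  0.0003 -0.0048] turn [-0.      0.0008  0.0014]
[ 0.10849852 -0.38449334 -0.02440284]
```

Call:
{"fn": "jog_arm", "kwargs": {
  "motion": [0,0,-0.002,0,0,0,0.35,0,0,-0.002,0,0,0,0.45,0,0,-0.002,0,0,0,0.45,0,0,-0.002,0,0,0,0.45]
}}

```text
clock: 15.55
tcp_pos: [0.5019, 0.1971, 0.0659]
orientation: [-0.0, -0.177, 0.984, 0.0]
wrist_force: [0.4, -0.4, -0.3]
finger_gap: 0.0384
grip_force: 0.0
```

Call:
{"fn": "jog_arm", "kwargs": {
  "motion": [0,0,-0.1,0,0,0,0.45,0,0,-0.3,0,0,0,0.45,0,0,-0.6,0,0,0,0.45,0,0,-0.8,0,0,0,0.45,0,0,-0.8,0,0,0,0.45]
}}

```text
clock: 16.18
tcp_pos: [0.5044, 0.1977, 0.2301]
orientation: [0.004, -0.177, 0.984, 0.0]
wrist_force: [-0.4, 0.8, -0.2]
finger_gap: 0.0383
grip_force: 0.0
```

Call:
{"fn": "jog_arm", "kwargs": {
  "motion": [0.2,-0.5,0,0,0,0,0.45,0.4,-1,0,0,0,0,0.45,0.4,-1,0,0,0,0,0.45,0.4,-1,0,0,0,0,0.45,0.4,-1,0,0,0,0,0.45]
}}

```text
clock: 16.8
tcp_pos: [0.4964, -0.0199, 0.225]
orientation: [-0.001, -0.175, 0.984, 0.0]
wrist_force: [-0.4, 0.2, -0.2]
finger_gap: 0.0387
grip_force: 0.0
```

```bash
python3 - <<'E'
from m import *
T1=np.mean([read_camera('top').astype(float) for _ in range(4)],0);S1=np.mean([read_camera('scene').astype(float) for _ in range(4)],0)
a=T1[180:285,150:255];b=S1[140:245,260:365]
im=(255*(np.hstack([a,b])/255)**.7).clip(0,255).astype(np.uint8)
cv2.imwrite('pics/e1.png',cv2.resize(im,None,fx=3.8,fy=3.8,interpolation=cv2.INTER_CUBIC)[:,:,::-1])
f=lambda i:i[:,:,0]-i[:,:,2]
for n,I in(('top',T1),('scene',S1)):
  X,Y,p=rect(n,I,.09,0,.1,.03,f=f);w=p>25
  print(n,'x ext',X[w.sum(0)>4][[0,-1]],'lat',[(round(X[c],3),round(float(Y[w[:,c]].mean())*1e3,2)) for c in(80,120,180,220,300)])
E
```

```text
top x ext [-0.082   0.0825] lat [(np.float64(-0.06), -0.75), (np.float64(-0.04), -0.75), (np.float64(-0.01), -1.0), (np.float64(0.01), -0.75), (np.float64(0.05), -0.5)]
scene x ext [-0.0875  0.077 ] lat [(np.float64(-0.06), -1.25), (np.float64(-0.04), -1.75), (np.float64(-0.01), -1.75), (np.float64(0.01), -1.5), (np.float64(0.05), -1.5)]
```

View pics/e1.png

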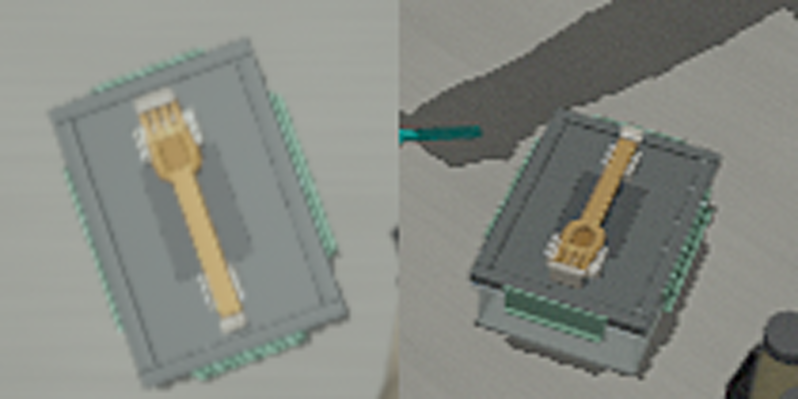

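Top view: the spork lies centred between its guides, hollow up. The white lips overlap both ends: tines at (157,103), under the wide clip, and butt at (231,322). The container has not moved and the gripper is clear, so I'm handing in.

```bash
python3 -c "
from h import *
print(env.hand_in())"
```

```text
the job is handed in; nothing more can be done
None
```

I handed the job in at about 17 s: the spork is snapped under both clips and fully home in the cradle, hollow up with tines at the wide end, released, with the highest push I read about 15 N.

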